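# Make up the parts trays for two bikes

## Robot

A 7-joint arm with a two-finger parallel gripper is mounted at the origin on the work surface. World frame = base frame: x ahead of the robot, y to its left, z up, the work surface at z = 0. Lengths are in m, angles in rad, forces in N, time in s.
With the tool pointing down it reaches from about 0.425 to 0.975 m from the base axis. Payload 16.7 kg.
Tool frame: the origin (TCP) lies at the very end of the fingers, on their centre line; the grasp point (between the pads) lies 19 mm behind it; z points along the fingers, y is the line along which they close (so a half turn about z gives the same grasp; the last joint's range is limited). The gripper opens to 85 mm and grips with 20 to 120 N. Pads are 22 mm wide; open, the fingers measure 114 mm over their backs; the gripper's body (76 mm by 85 mm) begins 54 mm behind the grasp point. The pads swing forward as they close: fully open they stand 13 mm farther back than shut.
Start: joints at [-1.355, 0.426, 0.074, 1.606, -0.034, 1.111, -0.067], TCP at [0.241, 0.631, 0.231] pointing down, gripper open.
Joint ranges: [-2.85, 2.85], [-0.5, 2.14], [-1.23, 1.37], [0.21, 2.46], [-1.02, 4.16], [0.16, 2.05], [-2.73, 2.73]. Speed limits (rad/s): [1.89, 1.89, 2.39, 2.39, 3.01, 3.01, 3.01].

## Interface

Orientations are given as a unit quaternion [x, y, z, w].
In Python, from station import env gives the robot as it stands. The module is installed in compiled form; this text tells all that it offers.
- The arm moves only by the tool play_rows, never from a script. Its argument "deltas" is a list of rows, each a list of 3 entries, a list of its own where there are three numbers: the turn, a rotation vector about the tool's x, y, z in degrees, then the shift along the tool's x, y, z in cm, then the gripper's target within -1 to 1 (shut at 1, half-way at 0, fully open at -1). In form: [[[ax, ay, az], [x, y, z], claw], ...]. A call has 1 to 10 rows; each row shifts and turns the commanded pose from where the row before left it, along the tool's axes as they then stand; what a row does not reach is not made up. A row lasts 1/12 s, in which the tool goes at most 41.7 mm and 7.16 degrees, less where a joint would pass 70% of its speed; a pose out of reach is approached as far as the arm can. A call is refused whole if a number of a shift passes 4.17 or a number of a turn 7.16, either way. A call with a gripper value outside its range is refused whole. The fingers move at their own pace and stop on an object; "newtons" is the grip in N (left out, the last holds). Time passes only in rows, so rows that do not move let the fingers close. It gives the time, the measured TCP pose, the force, the opening and the grip force at its end, in the units of the state.
- env.get_state(): the state, without advancing time (a new reading comes with each control period).
- env.capture(name): name is "side" or "top"; returns the picture (480x640x3 uint8, red, green, blue); there is no depth.
- env.camera_params(name): a dict with "fx", "fy", "cx", "cy" (pixels), "k1" (the pictures are not rectified: a ray, as slopes to the right and down, at radius r is drawn at 1 + k1 r^2 times it, then the intrinsics apply), "position" and "rotation" of the camera in the world. Camera axes: x right, y down, z forward; pixel columns grow to the right and rows downward; lengths in m; the calibration is good to about 2 mm. A picture is of the moment at which its call begins. camera_params takes no time and is no camera call.
- env.close_job(): hands the job in; it is judged then, once.
The state is a dict: "t": time; "joint_positions": joint angles; "joint_vel": joint speeds; "joint_torque": joint torques, N m; "eef_pos": TCP position; "tool_rot": TCP orientation; "wrist_force": force on the tool from outside, world axes, zero at the start; "torque": the same for the moment, N m; "opening": opening from 0.0 (shut) to 1.0 (fully open); "gripper_force": force on a finger pad.
Only numpy, scipy, OpenCV 4.12 (cv2) and the standard library are available. Lean on these libraries where they do the work, as an engineer would, in place of code of your own. Each camera call takes 0.05 s, during which the arm holds its last target. There are 200 camera calls.

## Task

Make up the parts trays for the next two bikes from the loose stock on the bench. The tray with three bays gets the handlebar stem, the larger of the two freewheel sprockets and the spacer tube; the tray with two bays gets the bell and the tail light. Put one part in each bay, in any order, set down the right way up and flat on the bay's floor, and leave the smaller freewheel where it stands in the stock.

Things in the scene. Friction and masses are not known exactly. Their poses are not given: they have to be found in the camera images.
- tray3: three-bay tray: shallow grey plastic tray fixed to the bench, left or right of the stock, 256 mm long (its x) by 120 mm (its y), walls 4 mm, rim 14 mm and floor 4 mm above the bench. Divided along x by walls as high as the rim into three bays, each 80 mm (x) by 112 mm (y) inside, centred at x = -84, 0 and +84 mm, y = 0. Origin: centre of the underside, z up. Empty at the start.
- tray2: two-bay tray: shallow grey plastic tray fixed to the bench, left or right of the stock, 172 mm long (its x) by 120 mm (its y), walls 4 mm, rim 14 mm and floor 4 mm above the bench. Divided along x by walls as high as the rim into two bays, each 80 mm (x) by 112 mm (y) inside, centred at x = -42 and +42 mm, y = 0. Origin: centre of the underside, z up. Empty at the start.
- stem_center (a point): handlebar stem, grey metal block with rounded ends, 91 mm long along its own x axis, 36 mm wide along y and 38 mm high, dark round hole in its top at the -x end, clamp barrel lying across the +x end. Fits a bay only lengthwise along the 112 mm side. Pinch its middle across y. Stands upright, z up. Point: its centre, 19 mm above its underside. About 0.14 kg.
- big_freewheel_center (a point): larger freewheel sprocket: a flat toothed steel disc 60 mm across and 6 mm thick at the bottom, with a darker round boss 40 mm across rising from it to 28 mm above the underside; dark hole in the top. Pinch it by the boss, any way round (the disc reaches 10 mm out beyond the boss below). Stands upright, z up. Point: its centre, 14 mm above its underside. About 0.2 kg.
- small_freewheel_center (a point): smaller freewheel sprocket, same form: toothed disc 44 mm across and 6 mm thick, boss 30 mm across, 28 mm high. Not wanted: stays where it is. A white jar (48 mm across, 50 mm high) and a cardboard box (52 x 40 x 28 mm) among the stock are not wanted either. Stands upright, z up. Point: its centre, 14 mm above its underside.
- spacer_center (a point): spacer tube: plain bare aluminium tube standing on end, 36 mm outside, 24 mm hole, 40 mm high. Stands upright, z up. Point: its centre, 20 mm above its underside. About 0.06 kg.
- bell_center (a point): bicycle bell: smooth brass dome 52 mm across, 36 mm high, its side upright between 5 and 22 mm above the underside and domed above that, small steel nut on top, black foot with a small thumb tab. Stands upright, z up. Point: its centre, 18 mm above its underside. About 0.09 kg.
- light_center (a point): tail light: black plastic block 40 mm (x) by 34 mm (y), 36 mm high, with a clear window (30 x 25 mm) over three white lamps in its top (from some sides all pale). Stands upright, z up. Point: its centre, 18 mm above its underside. About 0.07 kg.
Things that resemble listed ones, but are neither listed nor needed, are in the scene too. What is shaped like the part that bears spacer_center but blue or red is not meant.

How it is judged:
By the outcome, as a careful person would: the job done as asked, in the order asked, and still so for the second after the job is handed in, with the robot touching nothing.
It also fails if it takes over 120 s, if anything falls off the work surface, if the arm or the gripper's body presses on something with over 40 N, if the wrist force passes 120 N, or if a joint passes its speed limit or range.

## Working session

There is one attempt and no reset: what is moved stays moved. The work goes in short steps, Python scripts to look and compute and a tool call to move; the robot and the scene stay as the last step left them, time stands still between calls to the robot, and variables do not carry over. Pictures are saved under pics/ and viewed, at most 14 in all, crops included, and the job is handed in when it is done.

Besides the shell and the picture viewer there is one more tool, called after "Request:" as name([rows], argument=value, ...), one row to a line, values as JSON. play_rows: Moves the arm, as the interface text tells. Its arguments: {"type":"object","properties":{"deltas":{"type":"array","items":{"type":"array"}},"newtons":{"type":"number"}},"required":["deltas"]}

```bash
mkdir -p pics; python3 - <<'E'
from station import env
import cv2
for n in("top","side"):
    cv2.imwrite(f"pics/{n}0.png",env.capture(n)[:,:,::-1]); print(env.camera_params(n))
s=env.get_state();print(s)
E
```

```text
{'fx': 434.3974073164865, 'fy': 434.3974073164865, 'cx': 311.7141124398549, 'cy': 242.07155948311387, 'k1': 0.0026474611116746464, 'position': array([ 0.50186404, -0.01363257,  0.93044322]), 'rotation': array([ 0.71041607, -0.70245735,  0.02404396, -0.03584091])}
{'fx': 598.1144758143671, 'fy': 598.1144758143671, 'cx': 316.8751622211482, 'cy': 240.0657415943552, 'k1': -0.1179347179903072, 'position': array([ 0.22671993, -0.70939377,  0.62515113]), 'rotation': array([ 0.86596105, -0.22754351,  0.10032813, -0.43390053])}
{'t': 0.1, 'joint_positions': array([-1.35551787,  0.42666266,  0.07385695,  1.60653538, -0.03411323,
        1.11078453, -0.06712605]), 'joint_vel': array([ 1.43916598e-06, -3.29200498e-03,  1.31201001e-03, -2.34556674e-03,
        3.01607853e-04,  4.21045005e-04,  7.75258091e-04]), 'joint_torque': array([ 7.62724638e-03, -9.51536179e+01,  3.77069682e+00, -4.64414549e+01,
        1.94806431e-02,  6.39490405e-03,  6.51587720e-05]), 'eef_pos': array([0.24069509, 0.63024277, 0.23068863]), 'tool_rot': array([ 1.81412567e-01,  9.83406915e-01, -5.61104610e-04, -6.86030219e-05]), 'wrist_force': array([ 0.02216769, -0.16963422, -0.39910736]), 'torque': array([0.00349872, 0.01027987, 0.00243226]), 'gripper_force': 0.0, 'opening': 1.0007227116192556}
```

View pics/top0.png

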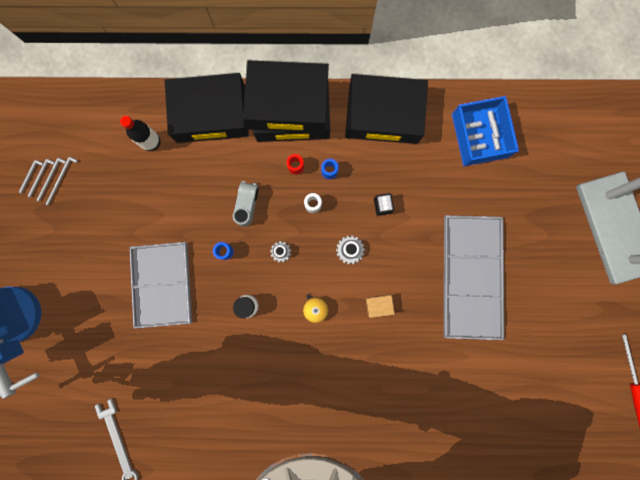

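View pics/side0.png

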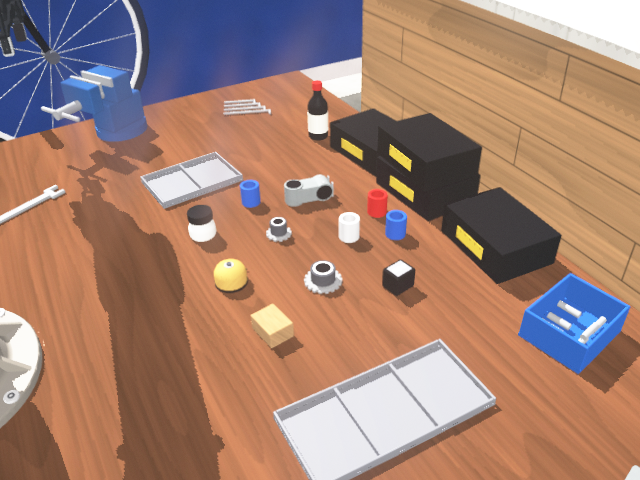

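Top picture: stem (246,203), pale spacer (313,202), light (384,204), small freewheel (281,251), large freewheel (350,250), bell (315,310), tray2 (160,285), tray3 (474,278).
Lookalikes: blue tubes (223,250) and (330,168), red tube (295,163), small freewheel (281,251), jar (245,306), box (380,306). I choose the pale tube (313,202) and the larger toothed disc (350,250). Next is a close crop to check this.

```bash
cat > h.py <<'E'
import numpy as np,cv2
from station import env
from scipy.spatial.transform import Rotation as R
def ray(n,u,v):
    p=env.camera_params(n);K=np.array([[p['fx'],0,p['cx']],[0,p['fy'],p['cy']],[0,0,1]])
    q=cv2.undistortPoints(np.array([[[u,v]]],float),K,np.array([p['k1'],0,0,0]))[0,0]
    return np.array(p['position']),R.from_quat(p['rotation']).apply([*q,1])
def w(n,u,v,z):
    c,d=ray(n,u,v);return (c+d*(z-c[2])/d[2])[:2]
def px(n,P):
    p=env.camera_params(n);K=np.array([[p['fx'],0,p['cx']],[0,p['fy'],p['cy']],[0,0,1]])
    r=R.from_quat(p['rotation']).inv()
    return cv2.projectPoints(np.atleast_2d(P).astype(float),r.as_rotvec(),-r.apply(p['position']),K,np.array([p['k1'],0,0,0]))[0][:,0]
E
python3 - <<'E'
from h import *
im=cv2.imread("pics/top0.png")
cv2.imwrite("pics/c1.png",cv2.resize(im[145:335,205:405],None,fx=4,fy=4,interpolation=cv2.INTER_CUBIC)[:600*4//3,:800][:760])
c=cv2.resize(im[150:330,200:410],None,fx=3.33,fy=3.33,interpolation=cv2.INTER_CUBIC);cv2.imwrite("pics/c1.png",c)
for k,(u,v,z) in dict(stem_hole=(241,215,.038),stem=(246,203,.03),spacer=(313,202,.04),light=(384,204,.036),sfw=(281,251,.028),bfw=(351,249,.028),bell=(315.5,310,.036)).items(): print(k,w("top",u,v,z).round(3))
for k,q in dict(t2=[(130,247),(187,242),(190,323),(134,328)],t3=[(446,215),(504,217),(503,339),(445,337)]).items():
    P=np.array([w("top",u,v,.014) for u,v in q]);print(k,P.round(3).tolist(),P.mean(0).round(4),[np.linalg.norm(P[i]-P[i-1]).round(3) for i in range(4)])
E
```

```text
stem_hole [0.632 0.149]
stem [0.659 0.141]
spacer [0.661 0.   ]
light [ 0.659 -0.147]
sfw [0.559 0.066]
bfw [ 0.565 -0.08 ]
bell [ 0.439 -0.008]
t2 [[0.565, 0.389], [0.577, 0.267], [0.407, 0.255], [0.395, 0.372]] [0.486  0.3209] [np.float64(0.171), np.float64(0.122), np.float64(0.171), np.float64(0.118)]
t3 [[0.64, -0.282], [0.637, -0.403], [0.383, -0.395], [0.386, -0.276]] [ 0.5115 -0.3389] [np.float64(0.255), np.float64(0.122), np.float64(0.254), np.float64(0.119)]
```

View pics/c1.png

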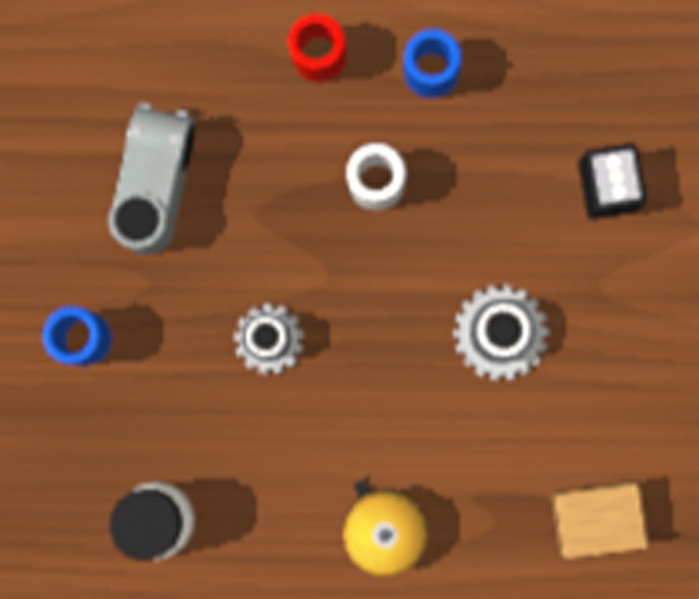

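The crop confirms the choices: the pale tube at (313,202), and the larger toothed disc at (351,249) against the smaller one at (280,251). The stem's hole end is at (241,215), and the bell's tab points up-left. I'll check these against the side view.

```bash
python3 - <<'E'
from h import *
f=lambda x,y:(200+x/3.33,150+y/3.33)
P={}
for k,(x,y,z) in dict(hole=(137,217,.038),far=(161,112,.034),spacer=(376,173,.04),bfw=(503,331,.028),bell=(385,535,.037),light=(613,180,.036)).items():
    P[k]=[*w("top",*f(x,y),z),z];print(k,np.round(P[k],4),px("side",P[k]).round(0))
d=np.subtract(P['far'],P['hole'])[:2];print(np.degrees(np.arctan2(d[1],d[0])),np.linalg.norm(d),P['hole'][:2]+.0275*d/np.linalg.norm(d))
q=[w("top",*f(*a),.036) for a in [(583,152),(636,145),(645,207),(592,217)]]
for i in range(4): e=q[i]-q[i-1];print(np.degrees(np.arctan2(e[1],e[0])).round(1),np.linalg.norm(e).round(3))
im=cv2.imread("pics/side0.png")
for p in P.values(): cv2.drawMarker(im,tuple(int(v) for v in px("side",p)[0].round()),(0,0,255),0,5)
c=im[160:310,200:420];cv2.imwrite("pics/s1.png",cv2.resize(c,None,fx=3.6,fy=3.6,interpolation=cv2.INTER_CUBIC))
E
```

```text
hole [0.6321 0.1491 0.038 ] [[293. 185.]]
far [0.6997 0.1364 0.034 ] [[328. 180.]]
spacer [6.609e-01 2.000e-04 4.000e-02] [[348. 219.]]
bfw [ 0.564  -0.0801  0.028 ] [[321. 269.]]
bell [ 0.4376 -0.0079  0.037 ] [[228. 265.]]
light [ 0.6585 -0.1476  0.036 ] [[397. 269.]]
-10.677445143191655 0.06871532980589408 [0.6591637  0.14398968]
7.8 0.041
-81.9 0.033
-172.1 0.039
101.3 0.034
```

View pics/s1.png

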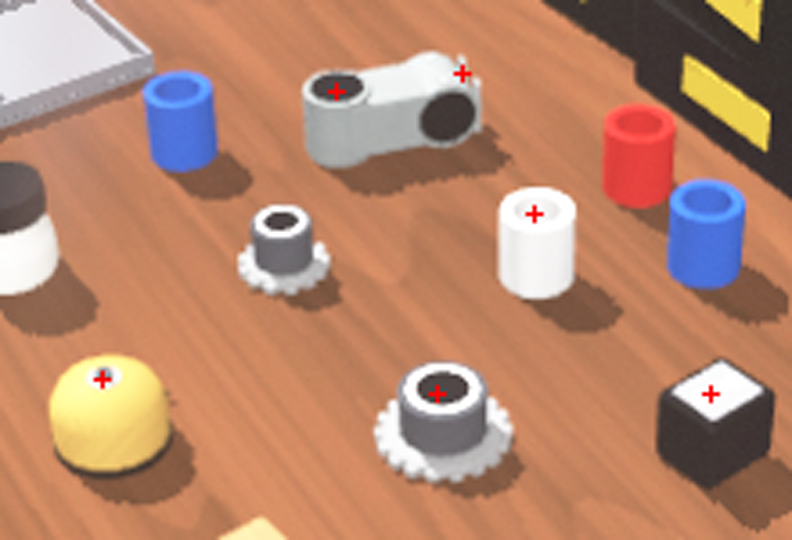

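Request:
play_rows([
  [[0,0,-7],[0,0,0],-1],
  [[0,0,-7],[0,0,0],-1],
  [[0,0,-6.9],[0,0,0],-1],
  [[0,0,0],[0,0,0],-1],
], newtons=40)

```text
t: 0.43
eef_pos: [0.2408, 0.6303, 0.2309]
tool_rot: [-0.003, 1.0, -0.0, -0.0]
wrist_force: [-0.1, 0.3, 0.1]
opening: 1.0
gripper_force: 0.0
```

The top-view points land within about 2 px in the side view, so I accept them. Going to the stem at (0.659, 0.144), axis −11°.

Request:
play_rows([
  [[0,0,0],[-2.4,-2.8,0],-1],
  [[0,0,0],[-2.4,-2.8,0],-1],
  [[0,0,0],[-2.4,-2.8,0],-1],
  [[0,0,0],[-2.4,-2.8,0],-1],
  [[0,0,0],[-2.4,-2.8,0],-1],
  [[0,0,0],[-2.4,-2.8,0],-1],
  [[0,0,0],[-2.4,-2.8,0],-1],
  [[0,0,0],[-2.4,-2.8,0],-1],
  [[0,0,0],[-2.4,-2.8,0],-1],
  [[0,0,0],[-2.4,-2.8,0],-1],
])

```text
t: 1.27
eef_pos: [0.4816, 0.3489, 0.2313]
tool_rot: [0.002, 1.0, 0.0, -0.0]
wrist_force: [1.0, 0.4, -0.1]
opening: 1.002
gripper_force: 0.0
```

Request:
play_rows([
  [[0,0,0],[-2.2,-2.6,1.5],-1],
  [[0,0,0],[-2.2,-2.6,1.5],-1],
  [[0,0,0],[-2.2,-2.6,1.5],-1],
  [[0,0,0],[-2.2,-2.6,1.5],-1],
  [[0,0,0],[-2.2,-2.6,1.5],-1],
  [[0,0,0],[-2.2,-2.6,1.5],-1],
  [[0,0,0],[-2.3,-2.5,1.5],-1],
  [[0,0,0],[-2.3,-2.5,1.5],-1],
  [[0,0,5.5],[0,0,0],-1],
  [[0,0,5.5],[0,0,0],-1],
])

```text
t: 2.1
eef_pos: [0.6594, 0.1412, 0.1097]
tool_rot: [0.102, 0.995, -0.001, -0.001]
wrist_force: [0.3, 0.6, 0.0]
opening: 0.998
gripper_force: 0.0
```

Request:
play_rows([
  [[0,0,0],[0,0.2,2.5],-1],
  [[0,0,0],[0,0,2.5],-1],
  [[0,0,0],[0,0,2.5],-1],
  [[0,0,0],[0,0,2.2],-1],
  [[0,0,0],[0,0,0],-1],
  [[0,0,0],[0,0,0],1],
  [[0,0,0],[0,0,0],1],
  [[0,0,0],[0,0,0],1],
  [[0,0,0],[0,0,0],1],
  [[0,0,0],[0,0,0],1],
])

```text
t: 2.93
eef_pos: [0.66, 0.1467, 0.016]
tool_rot: [0.096, 0.995, 0.0, 0.001]
wrist_force: [-0.6, 0.4, 8.0]
opening: 0.411
gripper_force: 39.4
```

Request:
play_rows([
  [[0,0,0],[0,0,0],1],
  [[0,0,0],[0,0,0],1],
  [[0,0,0],[0,0,0],1],
  [[0,0,0],[0,0,0],1],
  [[0,0,0],[0,0,0],1],
])

```text
t: 3.35
eef_pos: [0.66, 0.1467, 0.0159]
tool_rot: [0.096, 0.995, 0.0, 0.001]
wrist_force: [-1.5, -0.6, 8.2]
opening: 0.41
gripper_force: 39.4
```

Request:
play_rows([
  [[0,0,0],[0,0,-1.5],1],
  [[0,0,0],[0,0,-3],1],
  [[0,0,0],[0,0,-3],1],
  [[0,0,0],[0,0,-2.5],1],
  [[0,0,0],[-0.2,-3.5,0],1],
  [[0,0,0],[-0.2,-3.5,0],1],
  [[0,0,0],[-0.2,-3.5,0],1],
  [[0,0,0],[-0.2,-3.5,0],1],
  [[0,0,0],[-0.2,-3.5,0],1],
  [[0,0,0],[-0.2,-3.5,0],1],
])

```text
t: 4.18
eef_pos: [0.6306, -0.0635, 0.116]
tool_rot: [0.096, 0.995, 0.0, 0.001]
wrist_force: [1.3, 0.6, -1.2]
opening: 0.41
gripper_force: 41.0
```

Request:
play_rows([
  [[0,0,0],[-0.2,-3.5,0],1],
  [[0,0,0],[-0.2,-3.5,0],1],
  [[0,0,0],[-0.2,-3.5,0],1],
  [[0,0,0],[-0.3,-3.5,0],1],
  [[0,0,0],[-0.3,-3.5,0],1],
  [[0,0,0],[-0.2,-3.5,0],1],
  [[0,0,0],[-0.3,-3.5,0],1],
  [[0,0,0],[-0.3,-3.5,0],1],
  [[0,0,7],[0,0,0],1],
  [[0,0,7],[0,0,0],1],
])

```text
t: 5.02
eef_pos: [0.5957, -0.3442, 0.116]
tool_rot: [0.221, 0.975, -0.0, 0.001]
wrist_force: [0.3, 1.4, -2.2]
opening: 0.409
gripper_force: 41.0
```

Request:
play_rows([
  [[0,0,7],[0,0,0],1],
  [[0,0,7],[0,0,0],1],
  [[0,0,7],[0,0,0],1],
  [[0,0,7],[0,0,0],1],
  [[0,0,7],[0,0,0],1],
  [[0,0,7],[0,0,0],1],
  [[0,0,7],[0,0,0],1],
  [[0,0,7],[0,0,0],1],
  [[0,0,7],[0,0,0],1],
  [[0,0,3.6],[0,0,0],1],
])

```text
t: 5.85
eef_pos: [0.5974, -0.3403, 0.1158]
tool_rot: [0.719, 0.695, 0.001, 0.0]
wrist_force: [0.8, 0.4, -0.8]
opening: 0.411
gripper_force: 41.0
```

Request:
play_rows([
  [[0,0,0],[0,-0.2,3],1],
  [[0,0,0],[0,0,3],1],
  [[0,0,0],[0,0,2],1],
  [[0,0,0],[0,0,1],1],
  [[0,0,0],[0,0,0.5],1],
  [[0,0,0],[0,0,0],1],
])

```text
t: 6.35
eef_pos: [0.5952, -0.3407, 0.0206]
tool_rot: [0.717, 0.697, 0.0, 0.0]
wrist_force: [0.0, 0.4, -1.4]
opening: 0.409
gripper_force: 41.4
```

```bash
python3 - <<'E'
from h import *
im=np.ascontiguousarray(env.capture("side")[:,:,::-1])
cv2.imwrite("pics/s2.png",cv2.resize(im[300:480,260:510],None,fx=3,fy=3))
E
```

```text
(no output)
```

View pics/s2.png

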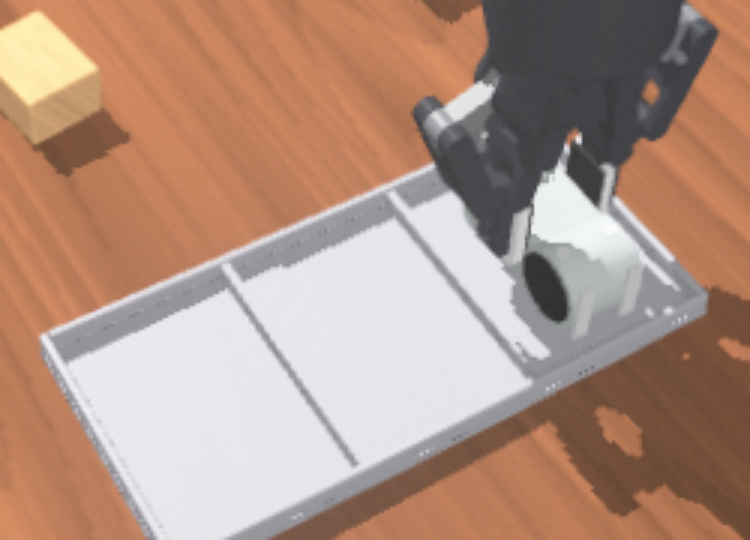

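The stem sits inside the far bay, clear of all walls and just above the floor. Releasing.

Request:
play_rows([
  [[0,0,0],[0,0,0.1],1],
  [[0,0,0],[0,0,0],-0.3],
  [[0,0,0],[0,0,0],-0.3],
  [[0,0,0],[0,0,0],-0.3],
  [[0,0,0],[0,0,-2.5],-0.3],
  [[0,0,0],[0,0,-4],-0.3],
  [[0,0,0],[0,0,-3.5],-1],
  [[0,0,-7],[0,0,0],-1],
  [[0,0,-7],[0,0,0],-1],
  [[0,0,-7],[0,0,0],-1],
])

```text
t: 7.23
eef_pos: [0.5955, -0.3406, 0.1194]
tool_rot: [0.575, 0.818, 0.0, 0.001]
wrist_force: [0.5, 0.6, -0.4]
opening: 0.998
gripper_force: 0.0
```

Request:
play_rows([
  [[0,0,-7],[0,0,0],-1],
  [[0,0,-7],[0,0,0],-1],
  [[0,0,-7],[0,0,0],-1],
  [[0,0,-7],[0,0,0],-1],
  [[0,0,-7],[0,0,0],-1],
  [[0,0,-7],[0,0,0],-1],
  [[0,0,-7],[0,0,0],-1],
  [[0,0,-7],[0,0,0],-1],
  [[0,0,-7],[0,0,0],-1],
  [[0,0,-7],[0,0,0],-1],
])

```text
t: 8.07
eef_pos: [0.595, -0.3407, 0.1186]
tool_rot: [0.002, 1.0, -0.0, 0.0]
wrist_force: [0.0, 0.5, 0.2]
opening: 1.0
gripper_force: 0.0
```

Request:
play_rows([
  [[0,0,0],[0.4,3.3,0],-1],
  [[0,0,0],[0.4,3.3,0],-1],
  [[0,0,0],[0.4,3.3,0],-1],
  [[0,0,0],[0.4,3.3,0],-1],
  [[0,0,0],[0.4,3.3,0],-1],
  [[0,0,0],[0.4,3.3,0.5],-1],
  [[0,0,0],[0.4,3.2,1.5],-1],
  [[0,0,0],[0.3,3.1,2],-1],
  [[0,0,0],[0,0,2],-1],
  [[0,0,0],[0,0,2],-1],
])

```text
t: 8.9
eef_pos: [0.5671, -0.0768, 0.038]
tool_rot: [0.003, 1.0, 0.0, 0.0]
wrist_force: [0.2, -0.7, 0.4]
opening: 1.0
gripper_force: 0.0
```

Request:
play_rows([
  [[0,0,0],[0,0,1.5],-1],
  [[0,0,0],[0,0,1.4],-1],
  [[0,0,0],[0,0,0],-1],
  [[0,0,0],[0,0,0],1],
  [[0,0,0],[0,0,0],1],
  [[0,0,0],[0,0,0],1],
  [[0,0,0],[0,0,0],1],
  [[0,0,0],[0,0,0],1],
  [[0,0,0],[0,0,0],1],
])

```text
t: 9.65
eef_pos: [0.5674, -0.0793, 0.0105]
tool_rot: [0.005, 1.0, 0.0, 0.001]
wrist_force: [-3.0, 0.4, 10.6]
opening: 0.451
gripper_force: 39.1
```

Request:
play_rows([
  [[0,0,0],[0,0,-1.5],1],
  [[0,0,0],[0,0,-3],1],
  [[0,0,0],[0,0,-3],1],
  [[0,0,0],[0.7,-3.3,-0.5],1],
  [[0,0,0],[0.7,-3.3,0],1],
  [[0,0,0],[0.7,-3.3,0],1],
  [[0,0,0],[0.7,-3.3,0],1],
  [[0,0,0],[0.7,-3.2,0],1],
  [[0,0,0],[0.7,-3.2,0],1],
  [[0,0,0],[0.6,-3.2,0],1],
])

```text
t: 10.48
eef_pos: [0.5157, -0.3083, 0.09]
tool_rot: [0.005, 1.0, -0.0, 0.0]
wrist_force: [-0.1, 0.3, -0.9]
opening: 0.452
gripper_force: 41.3
```

Request:
play_rows([
  [[0,0,0],[0.6,-3.2,0],1],
  [[0,0,0],[0,0,0],1],
])

```text
t: 10.65
eef_pos: [0.5074, -0.3459, 0.0903]
tool_rot: [0.009, 1.0, -0.002, 0.0]
wrist_force: [-0.7, -0.6, -2.3]
opening: 0.448
gripper_force: 41.2
```

Request:
play_rows([
  [[0,0,0],[-0.4,0.6,2],1],
  [[0,0,0],[0,0,2.5],1],
  [[0,0,0],[0,0,1.5],1],
  [[0,0,0],[0,0,0.8],1],
  [[0,0,0],[0,0,0.4],1],
  [[0,0,0],[0,0,0],1],
])

```text
t: 11.15
eef_pos: [0.514, -0.3326, 0.0172]
tool_rot: [0.005, 1.0, 0.0, -0.0]
wrist_force: [0.1, -0.4, -1.2]
opening: 0.448
gripper_force: 41.2
```

```bash
python3 - <<'E'
from h import *
im=np.ascontiguousarray(env.capture("side")[:,:,::-1])
cv2.imwrite("pics/s3.png",cv2.resize(im[300:480,260:510],None,fx=3,fy=3))
E
```

```text
(no output)
```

View pics/s3.png

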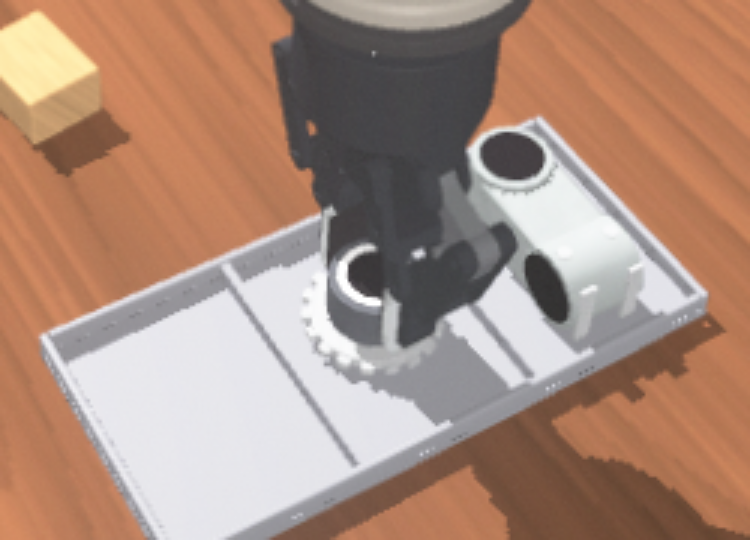

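The freewheel hangs level over the middle bay, about 3 mm above the floor, and the stem stands flat in its bay. Lowering and releasing.

Request:
play_rows([
  [[0,0,0],[0,0,0.2],1],
  [[0,0,0],[0,0,0.1],1],
  [[0,0,0],[0,0,0],-0.3],
  [[0,0,0],[0,0,0],-0.3],
  [[0,0,0],[0,0,0],-0.3],
  [[0,0,0],[0,0,-2],-0.3],
  [[0,0,0],[0,0,-3.5],-0.3],
  [[0,0,0],[0,0,-3.5],-1],
  [[0,0,0],[-1.5,3.3,0],-1],
  [[0,0,0],[-1.5,3.3,0],-1],
])

```text
t: 12.03
eef_pos: [0.5456, -0.2689, 0.1071]
tool_rot: [0.008, 1.0, -0.001, 0.002]
wrist_force: [0.8, 1.4, -1.6]
opening: 1.0
gripper_force: 0.0
```

Request:
play_rows([
  [[0,0,0],[-1.5,3.3,0],-1],
  [[0,0,0],[-1.5,3.3,0],-1],
  [[0,0,0],[-1.5,3.3,0],-1],
  [[0,0,0],[-1.5,3.3,0],-1],
  [[0,0,0],[-1.5,3.4,0],-1],
  [[0,0,0],[-1.4,3.4,0],-1],
  [[0,0,0],[-1.4,3.4,0],-1],
  [[0,0,0],[-1.4,3.3,0],-1],
  [[0,0,0],[0,0,1.5],-1],
  [[0,0,0],[0,0,1],-1],
])

```text
t: 12.87
eef_pos: [0.6653, 0.0018, 0.0788]
tool_rot: [0.003, 1.0, 0.0, 0.0]
wrist_force: [-0.3, -1.1, -0.7]
opening: 0.999
gripper_force: 0.0
```

Request:
play_rows([
  [[0,0,0],[0.4,-0.1,2],-1],
  [[0,0,0],[0,0,2],-1],
  [[0,0,0],[0,0,1.7],-1],
  [[0,0,0],[0,0,1],-1],
  [[0,0,0],[0,0,0],1],
  [[0,0,0],[0,0,0],1],
  [[0,0,0],[0,0,0],1],
  [[0,0,0],[0,0,0],1],
  [[0,0,0],[0,0,0],1],
  [[0,0,0],[0,0,0],1],
])

```text
t: 13.7
eef_pos: [0.6613, -0.0023, 0.0136]
tool_rot: [0.005, 1.0, 0.0, 0.001]
wrist_force: [-1.0, -0.5, 5.6]
opening: 0.397
gripper_force: 39.7
```

Request:
play_rows([
  [[0,0,0],[0,0,-1.5],1],
  [[0,0,0],[0,0,-3],1],
  [[0,0,0],[0,0,-3],1],
  [[0,0,0],[2,-2.8,-1.5],1],
  [[0,0,0],[2,-2.8,0],1],
  [[0,0,0],[2,-2.8,0],1],
  [[0,0,0],[2,-2.8,0],1],
  [[0,0,0],[2,-2.8,0],1],
  [[0,0,0],[2,-2.8,0],1],
  [[0,0,0],[1.9,-2.8,0],1],
])

```text
t: 14.53
eef_pos: [0.5186, -0.198, 0.104]
tool_rot: [0.005, 1.0, -0.0, 0.001]
wrist_force: [0.5, -1.0, -0.3]
opening: 0.398
gripper_force: 40.0
```

Request:
play_rows([
  [[0,0,0],[1.9,-2.8,0],1],
  [[0,0,0],[1.9,-2.8,0],1],
  [[0,0,0],[1.9,-2.8,0],1],
  [[0,0,0],[1.9,-2.8,0],1],
  [[0,0,0],[1.9,-2.6,0],1],
  [[0,0,0],[0,0,0],1],
  [[0,0,0],[0,0,3],1],
  [[0,0,0],[0,0,2],1],
  [[0,0,0],[0,0,0],1],
])

```text
t: 15.28
eef_pos: [0.4219, -0.3328, 0.0506]
tool_rot: [0.005, 1.0, 0.001, -0.001]
wrist_force: [-0.7, 1.1, -0.8]
opening: 0.397
gripper_force: 40.0
```

Request:
play_rows([
  [[0,0,0],[-0.5,0,1.5],1],
  [[0,0,0],[0,0,1],1],
  [[0,0,0],[0,0,0.5],1],
  [[0,0,0],[0,0,0.2],1],
  [[0,0,0],[0,0,0],1],
])

```text
t: 15.7
eef_pos: [0.428, -0.3338, 0.0206]
tool_rot: [0.005, 1.0, 0.0, -0.0]
wrist_force: [-0.2, 0.5, -1.1]
opening: 0.396
gripper_force: 40.0
```

Request:
play_rows([
  [[0,0,0],[0,0,0.2],1],
  [[0,0,0],[0,0,0.1],1],
  [[0,0,0],[0,0,0],-0.3],
  [[0,0,0],[0,0,0],-0.3],
  [[0,0,0],[0,0,0],-0.3],
  [[0,0,0],[0,0,-2],-0.3],
  [[0,0,0],[0,0,-3.5],-0.3],
  [[0,0,0],[0,0,-3.5],-1],
  [[0,0,0],[-0.1,3.3,0],-1],
  [[0,0,0],[-0.1,3.3,0],-1],
])

```text
t: 16.53
eef_pos: [0.4316, -0.269, 0.1094]
tool_rot: [0.007, 1.0, -0.001, 0.002]
wrist_force: [0.5, 1.1, -0.9]
opening: 1.001
gripper_force: 0.0
```

Request:
play_rows([
  [[0,0,0],[-0.1,3.3,0],-1],
  [[0,0,0],[-0.1,3.3,0],-1],
  [[0,0,0],[-0.1,3.3,0],-1],
  [[0,0,0],[-0.1,3.3,0],-1],
  [[0,0,0],[-0.1,3.3,0],-1],
  [[0,0,0],[-0.1,3.2,0],-1],
  [[0,0,0],[-0.1,3.2,0],-1],
  [[0,0,0],[-0.1,3.1,0],-1],
  [[0,0,0],[0,0,0],-1],
])

```text
t: 17.28
eef_pos: [0.4419, -0.0026, 0.1076]
tool_rot: [0.002, 1.0, 0.001, 0.0]
wrist_force: [0.0, -0.0, -0.5]
opening: 1.004
gripper_force: 0.0
```

```bash
python3 - <<'E'
from h import *
im=np.ascontiguousarray(env.capture("side")[:,:,::-1])
cv2.imwrite("pics/s4.png",cv2.resize(im[190:480,180:510],None,fx=2,fy=2))
E
```

```text
(no output)
```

View pics/s4.png

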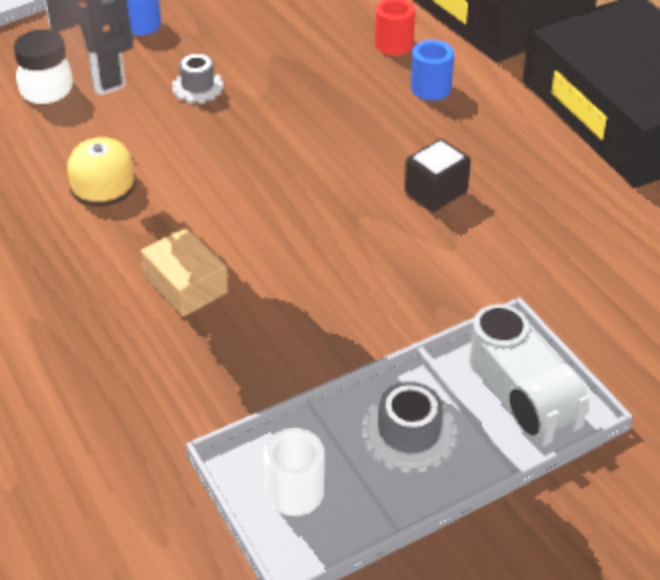

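Tray3 is done: the tube (295,470), freewheel (410,425) and stem (525,375) each stand flat in their own bay. Next the bell.

Request:
play_rows([
  [[0,0,0],[0.4,-0.5,3],-1],
  [[0,0,0],[0,0,3],-1],
  [[0,0,0],[0,0,2.2],-1],
  [[0,0,0],[0,0,1.5],-1],
  [[0,0,0],[0,0,0.7],-1],
  [[0,0,0],[0,0,0],1],
  [[0,0,0],[0,0,0],1],
  [[0,0,0],[0,0,0],1],
  [[0,0,0],[0,0,0],1],
  [[0,0,0],[0,0,0],1],
])

```text
t: 18.17
eef_pos: [0.4381, -0.0131, 0.0046]
tool_rot: [0.005, 1.0, 0.0, 0.001]
wrist_force: [-1.6, -1.4, 5.7]
opening: 0.586
gripper_force: 40.4
```

Request:
play_rows([
  [[0,0,0],[0,0,-1.5],1],
  [[0,0,0],[0,0,-3],1],
  [[0,0,0],[0,0,-3],1],
  [[0,0,0],[0,0,-2.5],1],
  [[0,0,0],[0,3.3,0],1],
  [[0,0,0],[0,3.3,0],1],
  [[0,0,0],[0,3.3,0],1],
  [[0,0,0],[0,3.3,0],1],
  [[0,0,0],[0,3.3,0],1],
  [[0,0,0],[0,3.3,0],1],
])

```text
t: 19.0
eef_pos: [0.4397, 0.1867, 0.1046]
tool_rot: [0.005, 1.0, 0.0, 0.001]
wrist_force: [1.0, 0.2, -1.0]
opening: 0.586
gripper_force: 42.6
```

Request:
play_rows([
  [[0,0,0],[-0.1,3.3,0],1],
  [[0,0,0],[-0.1,3.3,0],1],
  [[0,0,0],[-0.1,3.3,0],1],
  [[0,0,0],[-0.1,3.1,0],1],
  [[0,0,0],[0,0,0],1],
  [[0,0,0],[0,0,2.5],1],
  [[0,0,0],[0,0,3],1],
  [[0,0,0],[0,0,0],1],
])

```text
t: 19.67
eef_pos: [0.4431, 0.3137, 0.0454]
tool_rot: [0.005, 1.0, -0.002, -0.002]
wrist_force: [-2.3, -1.3, -0.3]
opening: 0.589
gripper_force: 42.6
```

Release height is about 0.009, so 3.6 cm to go down.

Request:
play_rows([
  [[0,0,0],[0,0.3,1.5],1],
  [[0,0,0],[0,0,1.2],1],
  [[0,0,0],[0,0,0.5],1],
  [[0,0,0],[0,0,0.2],1],
  [[0,0,0],[0,0,0],1],
])

```text
t: 20.08
eef_pos: [0.4451, 0.3178, 0.0147]
tool_rot: [0.005, 1.0, -0.0, -0.0]
wrist_force: [-0.1, 0.2, -0.9]
opening: 0.59
gripper_force: 42.6
```

```bash
python3 - <<'E'
from h import *
im=np.ascontiguousarray(env.capture("side")[:,:,::-1])
cv2.imwrite("pics/s5.png",cv2.resize(im[100:250,110:300],None,fx=4,fy=4))
E
```

```text
(no output)
```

View pics/s5.png

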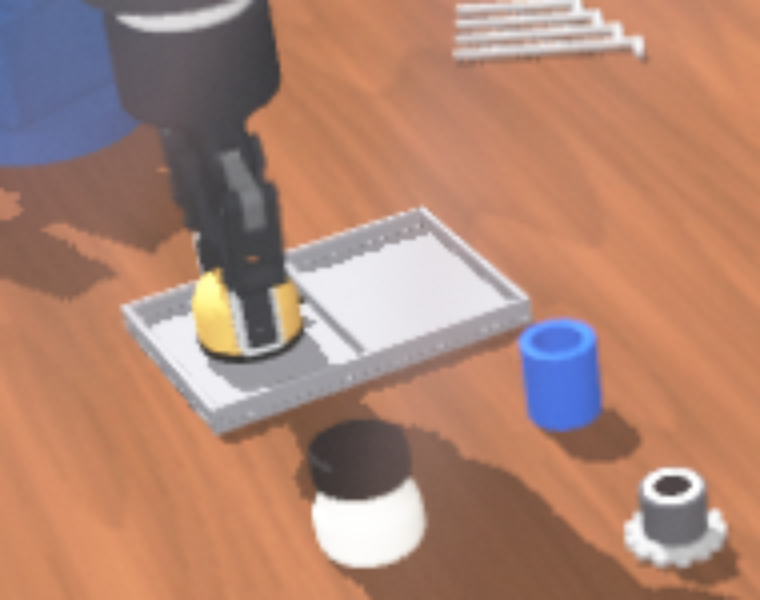

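The bell hangs level inside the near bay, about 6 mm above the floor, clear of the divider. Lowering gently.

Request:
play_rows([
  [[0,0,0],[0,0,0.3],1],
  [[0,0,0],[0,0,0.2],1],
  [[0,0,0],[0,0,0.1],1],
  [[0,0,0],[0,0,0],1],
])

```text
t: 20.47
eef_pos: [0.4451, 0.3181, 0.0087]
tool_rot: [0.005, 1.0, 0.0, 0.0]
wrist_force: [-1.8, -0.0, 3.7]
opening: 0.592
gripper_force: 43.1
```

Request:
play_rows([
  [[0,0,0],[0,0,0],-0.5],
  [[0,0,0],[0,0,0],-0.5],
  [[0,0,0],[0,0,0],-0.5],
  [[0,0,0],[0,0,-2],-0.5],
  [[0,0,0],[0,0,-3.5],-0.5],
  [[0,0,0],[0,0,-4],-1],
  [[0,0,0],[-1.4,-3.1,-0.5],-1],
  [[0,0,0],[-1.4,-3.1,0],-1],
  [[0,0,0],[-1.4,-3.1,0],-1],
  [[0,0,0],[-1.4,-3.1,0],-1],
])

```text
t: 21.3
eef_pos: [0.5001, 0.1922, 0.1088]
tool_rot: [0.005, 1.0, 0.0, 0.0]
wrist_force: [0.9, 0.1, -0.2]
opening: 0.998
gripper_force: 0.0
```

Request:
play_rows([
  [[0,0,0],[-1.4,-3.1,0],-1],
  [[0,0,0],[-1.4,-3.1,0],-1],
  [[0,0,0],[-1.4,-3.1,0],-1],
  [[0,0,0],[-1.4,-3.1,0],-1],
  [[0,0,0],[-1.4,-3.1,0],-1],
  [[0,0,0],[-1.4,-3.1,0],-1],
  [[0,0,0],[-1.4,-3.1,0],-1],
  [[0,0,0],[-1.4,-3.1,0],-1],
  [[0,0,0],[-1.5,-3.1,0],-1],
  [[0,0,0],[-1.5,-3.1,0],-1],
])

```text
t: 22.13
eef_pos: [0.6388, -0.1197, 0.1083]
tool_rot: [0.005, 1.0, 0.0, -0.0]
wrist_force: [0.4, 0.8, 0.8]
opening: 1.002
gripper_force: 0.0
```

Request:
play_rows([
  [[0,0,0],[-1.4,-3.1,0],-1],
  [[0,0,-4],[0,0,0],-1],
  [[0,0,-4],[0,0,0],-1],
  [[0,0,0],[0,0,2],-1],
  [[0,0,0],[0,0,1.5],-1],
  [[0,0,0],[0,0,0],-1],
])

```text
t: 22.63
eef_pos: [0.6503, -0.1489, 0.0704]
tool_rot: [-0.064, 0.998, 0.0, -0.002]
wrist_force: [-0.7, 0.5, 0.8]
opening: 1.003
gripper_force: 0.0
```

Request:
play_rows([
  [[0,0,0],[-0.8,0.2,0.5],-1],
  [[0,0,0],[0,0,2],-1],
  [[0,0,0],[0,0,2],-1],
  [[0,0,0],[0,0,1.3],-1],
  [[0,0,0],[0,0,0],-1],
  [[0,0,0],[0,0,0],1],
  [[0,0,0],[0,0,0],1],
  [[0,0,0],[0,0,0],1],
  [[0,0,0],[0,0,0],1],
  [[0,0,0],[0,0,0],1],
])

```text
t: 23.47
eef_pos: [0.6604, -0.1463, 0.0165]
tool_rot: [-0.064, 0.998, -0.0, 0.001]
wrist_force: [-0.9, 0.9, 3.6]
opening: 0.384
gripper_force: 39.6
```

Request:
play_rows([
  [[0,0,0],[0,0,-1.5],1],
  [[0,0,0],[0,0,-3],1],
  [[0,0,0],[0,0,-3],1],
  [[0,0,0],[0,0,-2.5],1],
  [[0,0,0],[0.5,3.5,0],1],
  [[0,0,0],[0.5,3.5,0],1],
  [[0,0,0],[0.5,3.5,0],1],
  [[0,0,0],[0.5,3.5,0],1],
  [[0,0,0],[0.5,3.5,0],1],
  [[0,0,0],[0.5,3.5,0],1],
])

```text
t: 24.3
eef_pos: [0.6025, 0.0597, 0.1168]
tool_rot: [-0.064, 0.998, 0.0, 0.001]
wrist_force: [0.9, -0.1, -0.8]
opening: 0.391
gripper_force: 40.1
```

Request:
play_rows([
  [[0,0,0],[0.5,3.5,0],1],
  [[0,0,0],[0.5,3.5,0],1],
  [[0,0,0],[0.5,3.5,0],1],
  [[0,0,0],[0.5,3.5,0],1],
  [[0,0,0],[0.5,3.5,0],1],
  [[0,0,0],[0.5,3.4,0],1],
  [[0,0,0],[0.5,3.2,0],1],
  [[0,0,0],[0.5,3,0],1],
  [[0,0,0],[0,0,2.5],1],
  [[0,0,0],[0,0,2],1],
])

```text
t: 25.13
eef_pos: [0.528, 0.3249, 0.0716]
tool_rot: [-0.066, 0.998, 0.001, 0.001]
wrist_force: [0.3, -0.8, -1.5]
opening: 0.379
gripper_force: 40.1
```

Request:
play_rows([
  [[0,0,0],[0,0,2],1],
  [[0,0,0],[0,0,1.5],1],
  [[0,0,0],[0,0,0.8],1],
  [[0,0,0],[0,0,0.3],1],
  [[0,0,0],[0,0,0],1],
])

```text
t: 25.55
eef_pos: [0.5285, 0.3218, 0.0247]
tool_rot: [-0.064, 0.998, -0.0, -0.0]
wrist_force: [0.3, 0.3, -0.3]
opening: 0.388
gripper_force: 40.1
```

```bash
python3 - <<'E'
from h import *
im=np.ascontiguousarray(env.capture("side")[:,:,::-1])
cv2.imwrite("pics/s6.png",cv2.resize(im[100:250,110:300],None,fx=4,fy=4))
E
```

```text
(no output)
```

View pics/s6.png

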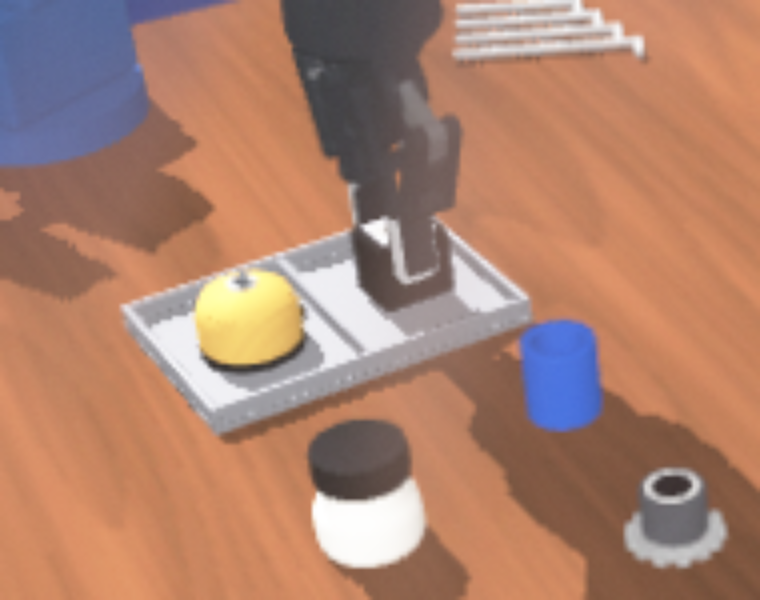

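The bell stands flat at (250,320), and the light is level inside the other bay, about 4 mm up. Lowering and releasing.

Request:
play_rows([
  [[0,0,0],[0,0,0.2],1],
  [[0,0,0],[0,0,0.2],1],
  [[0,0,0],[0,0,0],1],
  [[0,0,0],[0,0,0],-0.3],
  [[0,0,0],[0,0,0],-0.3],
  [[0,0,0],[0,0,0],-0.3],
  [[0,0,0],[0,0,-2],-0.3],
  [[0,0,0],[0,0,-3.5],-0.3],
  [[0,0,0],[0,0,-4],-0.3],
  [[0,0,0],[0,0,-4],-0.3],
])

```text
t: 26.43
eef_pos: [0.5279, 0.3215, 0.1566]
tool_rot: [-0.064, 0.998, -0.0, -0.001]
wrist_force: [0.8, 0.3, 1.0]
opening: 0.653
gripper_force: 0.0
```

Request:
play_rows([
  [[0,0,0],[0,3,-3],-1],
  [[0,0,0],[0,3,0],-1],
  [[0,0,0],[0,3,0],-1],
  [[0,0,0],[0,3,0],-1],
  [[0,0,0],[0,3,0],-1],
  [[0,0,0],[0,3,0],-1],
  [[0,0,0],[0,0,0],-1],
  [[0,0,0],[0,0,0],-1],
])

```text
t: 27.1
eef_pos: [0.504, 0.5017, 0.1842]
tool_rot: [-0.066, 0.998, 0.0, -0.0]
wrist_force: [-0.6, -0.9, 0.1]
opening: 1.0
gripper_force: 0.0
```

```bash
python3 - <<'E'
from h import *
a=env.capture("side")[:,:,::-1];b=env.capture("top")[:,:,::-1]
cv2.imwrite("pics/f.png",np.hstack([cv2.resize(a[130:480,110:510],None,fx=1,fy=1),b[100:450,110:510]]))
E
```

```text
(no output)
```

View pics/f.png

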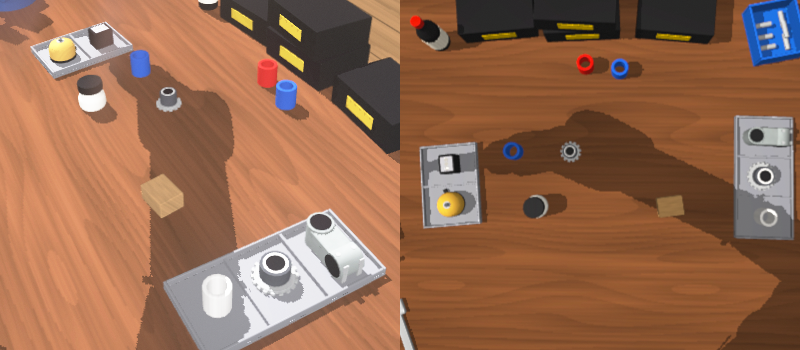

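Both views show all five parts flat in their own bays: in the right half, the light (449,163), bell (450,204), stem (767,136), freewheel (765,176) and tube (768,217). The small freewheel and the other stock have not moved.

```bash
python3 -c "
from station import env
print(env.close_job())"
```

```text
the job is handed in; nothing more can be done
None
```

The job is handed in at about 27 s on the robot's clock: the stem, larger freewheel and spacer tube are in the three-bay tray, the bell and tail light are in the two-bay tray, all upright and flat in the last pictures, and the smaller freewheel is where it stood.

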